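# Rig the drain stand and hang the rinsed baskets

## Robot

A 6-joint arm with a two-finger parallel gripper is mounted at the origin on the work surface. World frame = base frame: x ahead of the robot, y to its left, z up, the work surface at z = 0. Lengths are in m, angles in degrees, forces in N, time in s.
With the tool pointing down it reaches from about 0.4 to 0.825 m from the base axis. Payload 7 kg.
Tool frame: the origin (TCP) lies midway between the tips of the shut fingers; the grasp point (between the pads) lies 19 mm behind it; z points along the fingers, y is the line along which they close (so a half turn about z gives the same grasp; the last joint's range is limited). The gripper opens to 88 mm and grips with 3 to 60 N. Pads are 19 mm wide; open, the fingers measure 130 mm over their backs; the gripper's body (78 mm by 193 mm) begins 47 mm behind the grasp point.
Start: joints at [-52.878, 20.546, 0.682, 0, -70.136, -16.507], TCP at [0.238, -0.632, 0.227] pointing down, gripper open.
Joint ranges: [-176.03, 176.03], [-82.01, 121.73], [-58.28, 71.71], [-173.87, 95.51], [-174.79, -0.11], [-173.66, 173.66]. Speed limits (degrees/s): [136.94, 136.94, 172.46, 180, 180, 180].

## Interface

Orientations are given as [roll, pitch, yaw] about the fixed x, y, z axes, in that order (R = Rz(yaw) Ry(pitch) Rx(roll)).
In Python, from plant import telemetry, viewer, workorder gives the robot as it stands. The module is installed in compiled form; this text tells all that it offers.
- The arm moves only by the tool carry_out, never from a script. Its argument "rows" is a list of rows, each a list of 6 numbers: the shift along the tool's x, y, z in m, then the turn, a rotation vector about the tool's x, y, z in rad. In form: [[tx, ty, tz, ax, ay, az], ...]. A call has 1 to 8 rows; each row is the pose to reach, as a shift and turn from the pose commanded when the call began, along the tool's axes at that moment; what a row does not reach only later rows make up. A row lasts 1/8 s, in which the tool goes at most 62.5 mm and 10.7 degrees, less where a joint would pass 70% of its speed; a pose out of reach is approached as far as the arm can. A call with a gripper value outside its range is refused whole. "grip" is the gripper's target within -1 to 1 (fully open at 1, half-way at 0, shut at -1), set as the call begins (left out, the last holds). The fingers move at their own pace and stop on an object; the grip force is fixed at half the most. Time passes only in rows, so rows that repeat a pose let the fingers close. It gives the time, the measured TCP pose, the force, the opening and the grip force at its end, in the units of the state.
- telemetry.get_obs(): the state, without advancing time (a new reading comes with each control period).
- viewer.snapshot(name): name is "scene" or "top"; returns the picture (420x560x3 uint8, red, green, blue); there is no depth.
- viewer.camera_info(name): a dict with "intrinsics" (3x3 intrinsics, pixels), "k1" (the pictures are not rectified: a ray, as slopes to the right and down, at radius r is drawn at 1 + k1 r^2 times it, then the intrinsics apply), "extrinsics" (4x4, takes a point from camera to world coordinates). Camera axes: x right, y down, z forward; pixel columns grow to the right and rows downward; lengths in m; the calibration is good to about 2 mm. A picture is of the moment at which its call begins. camera_info takes no time and is no camera call.
- workorder.close_job(): hands the job in; it is judged then, once.
The state is a dict: "clock": time; "joint_pos": joint angles; "qvel": joint speeds; "tau": joint torques, N m; "tool_pos": TCP position; "orientation": TCP orientation; "force": force on the tool from outside, world axes, zero at the start; "moment": the same for the moment, N m; "opening": finger opening in m; "gripper_force": force on a finger pad.
Only numpy, scipy, OpenCV 4.12 (cv2) and the standard library are available. Lean on these libraries where they do the work, as an engineer would, in place of code of your own. Each camera call takes 0.05 s, during which the arm holds its last target. There are 200 camera calls.

## Task

Get the rinsed ultrasonic baskets draining: first swing both swivel hooks of the drain stand out over the drip tray until they come up against their stops, and lock each one by dropping a locking pin fully home through its fork and tongue. Only then hang every basket on the hooks by its grip bar (a hook takes two), so that all hang freely over the tray. Leave the beaker, the bottle and the jar alone.

Things in the scene. Friction and masses are not known exactly. Their poses are not given: they have to be found in the camera images.
- hook_left (a joint): angle of the left swivel hook about its upright axis: 0 = against its stop, pointing out over the drip tray (to the stand's -x, towards the robot), tail tongue in the fork, holes in line; grows as the hook turns outwards, to the left, up to 1.9 rad. Starts at 0.9 to 1.6 rad; turns with light friction (0.15 N m, 1.5 N at mid-bar), stays where left
- hook_right (a joint): angle of the right swivel hook about its upright axis: 0 = against its stop, pointing out over the drip tray (to the stand's -x, towards the robot), tail tongue in the fork, holes in line; grows as the hook turns outwards, to the right, up to 1.9 rad. Starts at 0.9 to 1.6 rad; turns with light friction (0.15 N m, 1.5 N at mid-bar), stays where left
- bar_left (a point): on the left hook, turning with it: top of its level round bar (10 mm thick), 90 mm from the swivel axis, 205 mm above the bench; hook's -x runs out along the bar, z up. The bar is free from 15 to 160 mm from the axis; its end at 169 mm turns up 16 mm above the bar's top. It takes two baskets, e.g. with grip bars 57 and 128 mm from the axis
- bar_right (a point): on the right hook, turning with it: top of its level round bar (10 mm thick), 90 mm from the swivel axis, 205 mm above the bench; hook's -x runs out along the bar, z up. The bar is free from 15 to 160 mm from the axis; its end at 169 mm turns up 16 mm above the bar's top. It takes two baskets, e.g. with grip bars 57 and 128 mm from the axis
- swivel_left (a point): fixed on the stand: the left hook's upright swivel axis at the height of the bar's centre line, 200 mm above the bench (hub 30 mm wide, its top 7 mm above this; the post below is 24 mm thick). Axes are the stand's own; the hook points to -x when out
- swivel_right (a point): fixed on the stand: the right hook's upright swivel axis at the height of the bar's centre line, 200 mm above the bench (hub 30 mm wide, its top 7 mm above this; the post below is 24 mm thick). Axes are the stand's own; the hook points to -x when out
- fork_left (a point): fixed on the stand: centre of the pin hole at the top face of the left fork's upper cheek (38 x 36 mm), 216 mm above the bench, 35 mm behind the swivel axis (straight opposite to where the hook points when out). Fork and tongue holes are 17 mm. A pin fully home has its head resting on this face
- fork_right (a point): fixed on the stand: centre of the pin hole at the top face of the right fork's upper cheek (38 x 36 mm), 216 mm above the bench, 35 mm behind the swivel axis (straight opposite to where the hook points when out). Fork and tongue holes are 17 mm. A pin fully home has its head resting on this face
- pin_a_center (a point): one of two like locking pins: steel shank 14 mm thick, 50 mm long, its last 10 mm a bullet nose; black knob head on top, 24 mm wide, 22 mm tall. Starts upright, hanging by its head in a parking hole of the cross shelf (top 150 mm above the bench, holes 60 mm apart). Point: half-way up, 36 mm above the nose, 14 mm below the underside of the head; z up
- pin_b_center (a point): one of two like locking pins: steel shank 14 mm thick, 50 mm long, its last 10 mm a bullet nose; black knob head on top, 24 mm wide, 22 mm tall. Starts upright, hanging by its head in a parking hole of the cross shelf (top 150 mm above the bench, holes 60 mm apart). Point: half-way up, 36 mm above the nose, 14 mm below the underside of the head; z up
- basket_1_center (a point): one of 2 to 4 like baskets (others absent): slotted steel box 56 x 84 x 45 mm tall; end straps, 76 mm apart inside, rise to a black grip bar 14 mm thick (x), 88 mm long (y), from 100 to 132 mm above the basket's bottom, with a V notch 24 mm wide, 10 mm deep mid-way underneath (hung, bar's top is 108 mm above the bottom). Point: centre, 66 mm above the bottom; z up, hook bar goes along x. 0.15-0.3 kg
- basket_2_center (a point): one of 2 to 4 like baskets (others absent): slotted steel box 56 x 84 x 45 mm tall; end straps, 76 mm apart inside, rise to a black grip bar 14 mm thick (x), 88 mm long (y), from 100 to 132 mm above the basket's bottom, with a V notch 24 mm wide, 10 mm deep mid-way underneath (hung, bar's top is 108 mm above the bottom). Point: centre, 66 mm above the bottom; z up, hook bar goes along x. 0.15-0.3 kg
- basket_3_center (a point): one of 2 to 4 like baskets (others absent): slotted steel box 56 x 84 x 45 mm tall; end straps, 76 mm apart inside, rise to a black grip bar 14 mm thick (x), 88 mm long (y), from 100 to 132 mm above the basket's bottom, with a V notch 24 mm wide, 10 mm deep mid-way underneath (hung, bar's top is 108 mm above the bottom). Point: centre, 66 mm above the bottom; z up, hook bar goes along x. 0.15-0.3 kg
- basket_4_center (a point): one of 2 to 4 like baskets (others absent): slotted steel box 56 x 84 x 45 mm tall; end straps, 76 mm apart inside, rise to a black grip bar 14 mm thick (x), 88 mm long (y), from 100 to 132 mm above the basket's bottom, with a V notch 24 mm wide, 10 mm deep mid-way underneath (hung, bar's top is 108 mm above the bottom). Point: centre, 66 mm above the bottom; z up, hook bar goes along x. 0.15-0.3 kg
- stand: fixed drain stand: steel drip tray 185 x 320 mm, 22 mm high, in front; behind it two posts 200 mm apart, joined by a cross shelf with two pin parking holes; each post has a swivel hook on top and a fork behind. Origin: on the bench, 75 mm in front of the line through the posts, half-way between them; x away from the robot, y left
- beaker: glass beaker, 72 mm wide, 95 mm tall, empty, to the left: leave it alone. Origin: centre of its underside
- reagent: amber glass bottle, 72 mm wide, 150 mm tall, to the right: leave it alone. Origin: centre of its underside
- jar: white plastic jar, 64 mm wide, 85 mm tall, behind the stand: leave it alone. Origin: centre of its underside
Not all that is in view belongs to the job. Leave any purple look-alike of the part that bears basket_2_center alone. What is shaped like the part that bears basket_1_center but purple is not meant.

How it is judged:
By the outcome, as a careful person would: the job done as asked, in the order asked, and still so for the second after the job is handed in, with the robot touching nothing.
Of basket_1, basket_2, basket_3, basket_4 only 2 to 4 are there at a start; the rules pass over those that are not, and their reading is None.
At some moment in a run one of basket_1, basket_2, basket_3, basket_4 may be knocked a few centimetres aside while the robot is not near it.
It also fails if it takes over 210 s, if anything falls off the work surface, if the arm or the gripper's body presses on something with over 40 N, if the wrist force passes 120 N, or if a joint passes its speed limit or range.

## Working session

There is one attempt and no reset: what is moved stays moved. The work goes in short steps, Python scripts to look and compute and a tool call to move; the robot and the scene stay as the last step left them, time stands still between calls to the robot, and variables do not carry over. Pictures are saved under pics/ and viewed, at most 14 in all, crops included, and the job is handed in when it is done.

Besides the shell and the picture viewer there is one more tool, called as name(argument=value, ...) on one line, values as JSON. carry_out: Moves the arm, as the interface text tells. Its arguments: {"type":"object","properties":{"rows":{"type":"array"},"grip":{"type":"number"}},"required":["rows"]}

```bash
mkdir -p pics
python3 - <<'E'
from plant import telemetry, viewer
import cv2
for n in("scene","top"):
    cv2.imwrite(f"pics/{n}0.png",cv2.resize(viewer.snapshot(n)[:,:,::-1],(800,600),interpolation=cv2.INTER_CUBIC))
    print(viewer.camera_info(n))
print(telemetry.get_obs())
E
```

```text
{'intrinsics': array([[396.24067548,   0.        , 279.9698866 ],
       [  0.        , 396.24067548, 204.64135853],
       [  0.        ,   0.        ,   1.        ]]), 'k1': 0.0052834964610097915, 'extrinsics': array([[ 0.36923715,  0.68691002, -0.62595411,  1.36370607],
       [ 0.92912338, -0.28723628,  0.23286274, -0.29993999],
       [-0.01984098, -0.66757017, -0.74428247,  1.12422594],
       [ 0.        ,  0.        ,  0.        ,  1.        ]])}
{'intrinsics': array([[385.28137535,   0.        , 280.79647749],
       [  0.        , 385.28137535, 214.77504186],
       [  0.        ,   0.        ,   1.        ]]), 'k1': -0.023508238517989572, 'extrinsics': array([[ 2.79350660e-02, -9.90225166e-01,  1.36651937e-01,
         4.10542204e-01],
       [-9.99599732e-01, -2.82842486e-02, -6.13897393e-04,
        -1.09891780e-02],
       [ 4.47299400e-03, -1.36580091e-01, -9.90618933e-01,
         1.31624542e+00],
       [ 0.00000000e+00,  0.00000000e+00,  0.00000000e+00,
         1.00000000e+00]])}
{'clock': 0.1, 'joint_pos': array([-5.28764011e+01,  2.05858495e+01,  6.39736097e-01, -1.64831597e-02,
       -7.01361516e+01, -1.65077116e+01]), 'qvel': array([-0.04332038, -0.06978324,  0.18968905,  0.12461085,  0.01133709,
       -0.1260505 ]), 'tau': array([-3.96663047e-03, -5.84161198e+01,  2.93751150e+01,  7.01563954e+00,
        1.01471512e-02, -5.32426498e-05]), 'tool_pos': array([ 0.23749446, -0.63137935,  0.22574246]), 'orientation': array([ 1.79916722e+02, -8.51959962e-03, -1.59389718e+02]), 'force': array([ 0.24447289, -0.72805363, -0.39171097]), 'moment': array([ 0.0032266 , -0.02569984,  0.00204291]), 'gripper_force': 0.0, 'opening': 0.08777465671659075}
```

View pics/scene0.png

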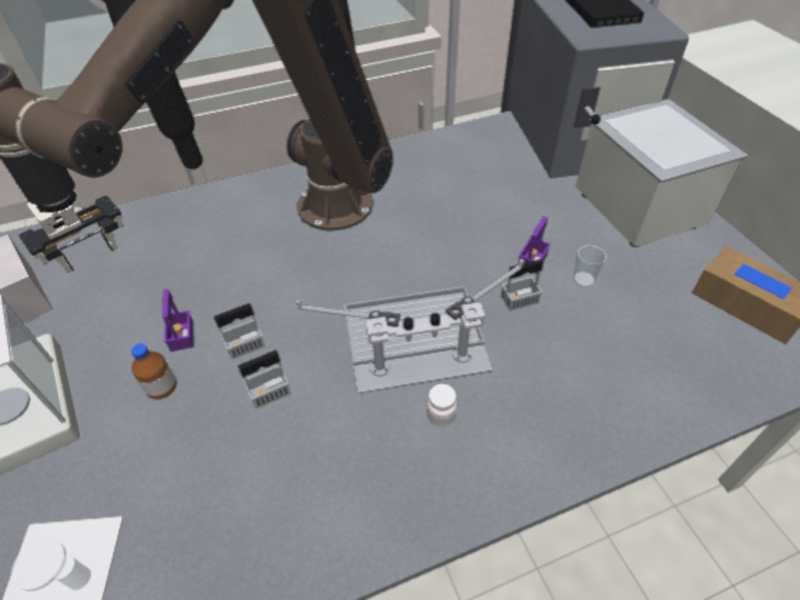

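View pics/top0.png

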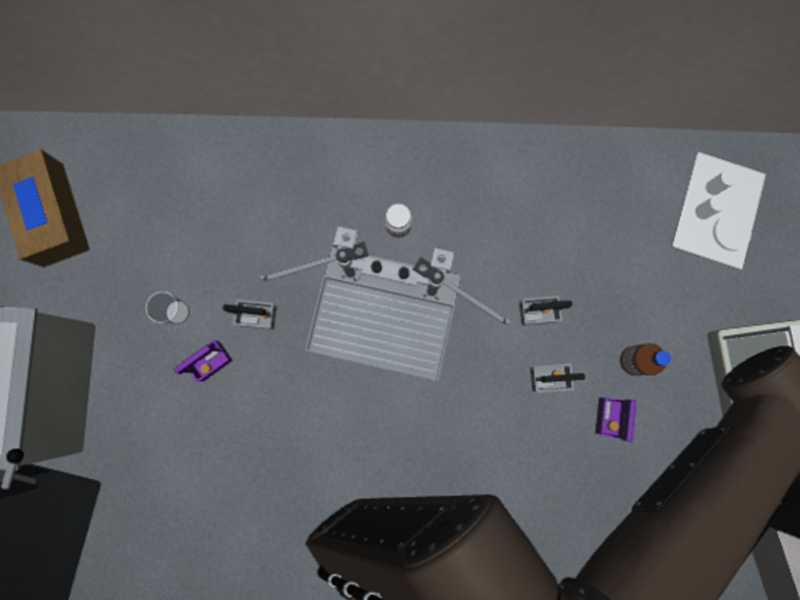

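```bash
cat > h.py <<'E'
import numpy as np, cv2
from scipy.optimize import least_squares
from scipy.spatial.transform import Rotation as Rn
from plant import telemetry, viewer
def info(n):
    c=viewer.camera_info(n); return c["intrinsics"],c["k1"],c["extrinsics"]
def proj(n,P):
    K,k,E=info(n); P=np.atleast_2d(P); q=(P-E[:3,3])@E[:3,:3]
    s=q[:,:2]/q[:,2:]; s=s*(1+k*(s**2).sum(1,keepdims=True))
    return s@np.diag([K[0,0],K[1,1]])+K[:2,2]
def atz(n,px,z):
    K,k,E=info(n); d=(np.array(px,float)-K[:2,2])/K[0,0]; s=d.copy()
    for _ in range(20): s=d/(1+k*(s@s))
    r=E[:3,:3]@np.array([*s,1]); o=E[:3,3]
    return o+r*(z-o[2])/r[2]
def crop(n,x,y,w,h,f,name,pts=None):
    im=viewer.snapshot(n)[:,:,::-1]
    im=cv2.resize(im[y:y+h,x:x+w],None,fx=f,fy=f,interpolation=cv2.INTER_CUBIC)
    if pts is not None:
        for p in proj(n,pts): cv2.circle(im,tuple(int(v) for v in ((p+.5-[x,y])*f-.5)),2,(0,0,255),-1)
    cv2.imwrite(f"pics/{name}.png",im)
def unc(p,x,y,f): return (np.array(p,float)+.5)/f-.5+[x,y]
def local(target,rot=None):
    """shift in tool axes from current measured pose to target (m)"""
    o=telemetry.get_obs(); R=Rn.from_euler('xyz',o["orientation"],degrees=True)
    return R.inv().apply(np.array(target)-o["tool_pos"])
E
python3 - <<'E'
from h import *
crop("top",150,145,260,160,3,"t1")
crop("scene",150,145,245,150,3.2,"s1")
E
```

```text
(no output)
```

View pics/t1.png

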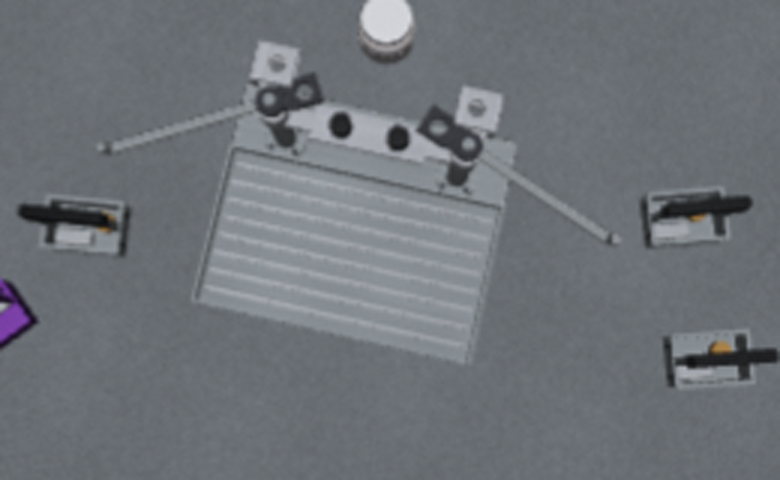

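View pics/s1.png

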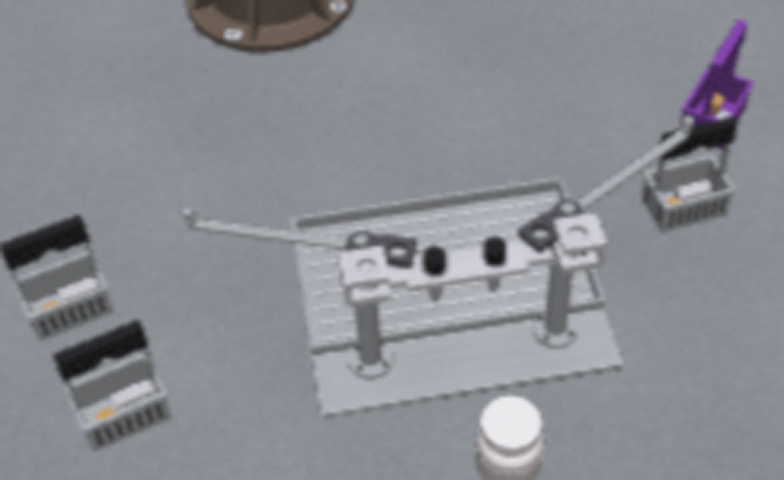

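```bash
cat > fit.py <<'E'
from h import *
T=lambda p:unc(p,150,145,3); S=lambda p:unc(p,150,145,3.2)
def fit(L,obs,x0,sh=False):
    f=lambda v:np.concatenate([((proj(n,[ [v[0]+np.cos(v[2])*a-np.sin(v[2])*b, v[1]+np.sin(v[2])*a+np.cos(v[2])*b, c]])[0]-p)) for n,(a,b,c),p in obs])
    r=least_squares(f,x0); print(L,np.round(r.x[:2],4),round(np.degrees(r.x[2]),2)); print(np.round(r.fun.reshape(-1,2),1).tolist()); return r.x
E
python3 - <<'E'
from fit import *
obs=[("top",(.110,.1,.216),T((277,64))),("top",(.110,-.1,.216),T((478,108))),("top",(.075,.1,.207),T((268,100))),("top",(.075,-.1,.207),T((469,145))),
("scene",(.110,.1,.216),S((579,234))),("scene",(.110,-.1,.216),S((367,265))),("scene",(.075,.1,.207),S((568,208))),("scene",(.075,-.1,.207),S((361,241)))]
s=fit("stand",obs,[.6,0,0])
R=np.array([[np.cos(s[2]),-np.sin(s[2])],[np.sin(s[2]),np.cos(s[2])]])
w=lambda a,b:s[:2]+R@[a,b]
for n,p in dict(swL=(.075,.1),swR=(.075,-.1),fkL=(.11,.1),fkR=(.11,-.1)).items(): print(n,w(*p).round(4))
for k,p,b in (("L",(105,148),.1),("R",(613,238),-.1)):
    t=atz("top",T(p),.22)[:2]; d=t-w(.075,b); a=R.T@d; print("tip",k,t.round(4),np.hypot(*d).round(3),"angle",np.arctan2(a[1],-a[0]).round(3))
for k,p,q in (("A",(341,125),(435,252)),("B",(398,138),(494,242))):
    P=atz("top",T(p),.165)[:2]; Q=atz("scene",S(q),.168)[:2]; print("pin",k,P.round(4),Q.round(4),"stand",(R.T@(P-s[:2])).round(4))
rim=lambda cs:[("top",(sx*.028,sy*.042,.045),T(c)) for c,(sx,sy) in zip(cs,((1,1),(1,-1),(-1,-1),(-1,1)))]
bar=lambda e,n="top":[(n,(0,sy*.044,.132),(T if n=="top" else S)(c)) for c,sy in zip(e,(1,-1))]
fit("BL",rim([(44,193),(130,204),(124,255),(40,247)])+bar([(22,211),(115,219)]),[.5,.2,0])
fit("B1",rim([(643,192),(724,188),(731,240),(648,246)])+bar([(660,212),(750,202)])+bar([(143,327),(57,360)],"scene"),[.5,-.2,0])
fit("B2",rim([(668,337),(748,331),(755,382),(672,388)])+bar([(685,359),(777,354)])+bar([(85,220),(5,247)],"scene"),[.5,-.2,0])
E
```

```text
stand [0.5764 0.0289] -11.23
[[0.2, -0.1], [-0.2, 0.1], [0.7, -0.0], [0.0, -0.1], [-0.0, -0.9], [0.1, -0.3], [0.2, 0.5], [0.3, 0.2]]
swL [0.6694 0.1124]
swR [ 0.6305 -0.0838]
fkL [0.7038 0.1056]
fkR [ 0.6648 -0.0906]
tip L [0.6145 0.2682] 0.165 angle 1.036
tip R [ 0.5411 -0.2223] 0.165 angle -1.193
pin A [0.6553 0.0439] [ 0.6391 -0.0136] stand [0.0744 0.0301]
pin B [ 0.6435 -0.0143] [0.6496 0.0444] stand [ 0.0742 -0.0293]
BL [0.5598 0.328 ] -3.54
[[2.7, 1.2], [-1.0, -0.2], [-1.0, -0.5], [1.9, -0.1], [0.2, -0.1], [-2.7, -0.2]]
B1 [ 0.5888 -0.3379] 5.87
[[1.1, 0.7], [-1.0, 0.2], [-1.4, -0.6], [1.2, -0.7], [2.0, -1.3], [-0.1, -0.0], [0.8, -1.8], [0.1, -0.8]]
B2 [ 0.4323 -0.3627] 5.04
[[0.5, -0.7], [-0.9, -0.2], [-1.5, -0.1], [0.7, -0.5], [1.9, 0.4], [-0.3, 0.3], [0.6, -1.1], [-0.5, -0.1]]
```

```bash
cat >> h.py <<'E'
SP=np.array([.5764,.0289]); SY=-11.23; c,s_=np.cos(np.radians(SY)),np.sin(np.radians(SY)); SR=np.array([[c,-s_],[s_,c]])
def W(a,b,z,yaw=SY): return [*(SP+SR@[a,b]),z,yaw]   # stand -> world waypoint; yaw = object's yaw
def hook(side,th,z,push=0,r=.11):                      # side +1 left, -1 right
    d=.021*np.sin(th)+.0095*np.cos(th)+.005-push
    return W(.075-r*np.cos(th)+d*np.sin(th), side*(.1+r*np.sin(th)+d*np.cos(th)),z)
def rows(way,step=.055,deg=10.,quiet=False):
    o=telemetry.get_obs(); R0=Rn.from_euler('xyz',o["orientation"],degrees=True); p0=o["tool_pos"]
    p,R,out=p0,R0,[]
    for x,y,z,yw in way:
        q=np.array([x,y,z]); Q=Rn.from_euler('xyz',[180,0,yw-90],degrees=True)
        v=(R.inv()*Q).as_rotvec(); n=int(max(1,np.ceil(np.linalg.norm(q-p)/step-1e-3),np.ceil(np.degrees(np.linalg.norm(v))/deg-1e-3)))
        for i in range(1,n+1):
            Ri=R*Rn.from_rotvec(v*i/n); pi=p+(q-p)*i/n
            out.append([*R0.inv().apply(pi-p0).round(4),*(R0.inv()*Ri).as_rotvec().round(3)])
        p,R=q,Q
    print("at",p0.round(4),o["orientation"].round(1),"t",round(o["clock"],2),"F",o["force"].round(1),"op",round(o["opening"],4))
    print(len(out),"rows"); 
    for r in out: print([float(v)+0 for v in r])
E
python3 - <<'E'
from h import *
h=hook(-1,1.193,.28,push=-.03); print(h)
rows([[.30,-.50,.29,-30],h])
E
```

```text
[np.float64(0.6195091856620132), np.float64(-0.20767100946292535), 0.28, -11.23]
at [ 0.2375 -0.6315  0.226 ] [ 179.9   -0.  -159.4] t 0.2 F [-0.3 -0.5 -0.5] op 0.0875
12 rows
[-0.0262, 0.0253, -0.016, 0.0, 0.0, -0.172]
[-0.0524, 0.0506, -0.032, 0.001, 0.0, -0.344]
[-0.0786, 0.0759, -0.0479, 0.001, 0.0, -0.516]
[-0.1048, 0.1012, -0.0639, 0.001, 0.0, -0.687]
[-0.155, 0.1213, -0.0627, 0.001, 0.0, -0.728]
[-0.2053, 0.1414, -0.0614, 0.001, 0.0, -0.769]
[-0.2555, 0.1616, -0.0601, 0.001, 0.0, -0.81]
[-0.3057, 0.1817, -0.0589, 0.001, 0.0, -0.851]
[-0.356, 0.2019, -0.0576, 0.001, 0.0, -0.892]
[-0.4062, 0.222, -0.0563, 0.001, 0.0, -0.933]
[-0.4565, 0.2421, -0.0551, 0.001, 0.0, -0.974]
[-0.5067, 0.2623, -0.0538, 0.001, 0.0, -1.015]
```

carry_out(rows=[[-0.026, 0.025, -0.016, 0, 0, -0.172], [-0.052, 0.051, -0.032, 0, 0, -0.344], [-0.079, 0.076, -0.048, 0, 0, -0.516], [-0.105, 0.101, -0.064, 0, 0, -0.687], [-0.155, 0.121, -0.063, 0, 0, -0.728], [-0.205, 0.141, -0.061, 0, 0, -0.769], [-0.256, 0.162, -0.06, 0, 0, -0.81], [-0.306, 0.182, -0.059, 0, 0, -0.851]], grip=-1)

```text
clock: 1.2
tool_pos: [0.461, -0.3522, 0.2857]
orientation: [-180.0, 0.0, -110.5]
force: [0.8, -2.1, -0.7]
opening: 0.0133
gripper_force: 0.0
```

Run:
```python
from h import *
rows([hook(-1,1.193,.28,push=-.03),hook(-1,1.193,.187,push=-.03)])
```

```text
at [ 0.461  -0.3522  0.2857] [-180.     0.  -110.5] t 1.2 F [ 0.8 -2.1 -0.7] op 0.0133
6 rows
[-0.0477, -0.0244, 0.0014, 0.0, 0.0, -0.041]
[-0.0955, -0.0489, 0.0028, 0.0, 0.0, -0.081]
[-0.1432, -0.0733, 0.0043, 0.0, 0.0, -0.122]
[-0.191, -0.0977, 0.0057, 0.0, 0.0, -0.163]
[-0.191, -0.0977, 0.0522, 0.0, 0.0, -0.163]
[-0.191, -0.0977, 0.0987, 0.0, 0.0, -0.163]
```

carry_out(rows=[[-0.048, -0.024, 0.001, 0, 0, -0.041], [-0.095, -0.049, 0.003, 0, 0, -0.081], [-0.143, -0.073, 0.004, 0, 0, -0.122], [-0.191, -0.098, 0.006, 0, 0, -0.163], [-0.191, -0.098, 0.052, 0, 0, -0.163], [-0.191, -0.098, 0.099, 0, 0, -0.163]])

```text
clock: 1.95
tool_pos: [0.6196, -0.2084, 0.1853]
orientation: [-180.0, 0.0, -101.2]
force: [-0.1, -0.8, -1.3]
opening: 0.0005
gripper_force: 0.0
```

Run:
```python
from h import *
rows([hook(-1,t,.187,push=0.003) for t in np.linspace(1.1,0,8)],step=.1)
crop("top",150,145,260,160,3,"t2")
```

```text
at [ 0.6196 -0.2084  0.1853] [-180.     0.  -101.2] t 1.95 F [-0.1 -0.8 -1.3] op 0.0005
8 rows
[-0.015, 0.0412, -0.0017, -0.001, 0.0, 0.0]
[-0.021, 0.0583, -0.0017, -0.001, 0.0, 0.0]
[-0.03, 0.0747, -0.0017, -0.001, 0.0, 0.0]
[-0.0419, 0.0896, -0.0017, -0.001, 0.0, 0.0]
[-0.0567, 0.1025, -0.0017, -0.001, 0.0, 0.0]
[-0.0738, 0.1127, -0.0017, -0.001, 0.0, 0.0]
[-0.0927, 0.1199, -0.0017, -0.001, 0.0, 0.0]
[-0.1129, 0.1235, -0.0017, -0.001, 0.0, 0.0]
```

View pics/t2.png

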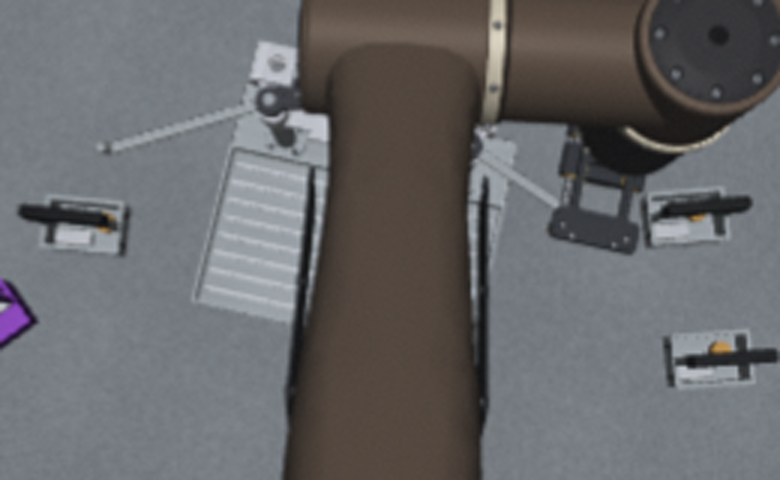

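carry_out(rows=[[-0.008, 0.02, -0.002, 0, 0, 0], [-0.015, 0.041, -0.002, 0, 0, 0], [-0.021, 0.058, -0.002, 0, 0, 0], [-0.03, 0.075, -0.002, 0, 0, 0], [-0.042, 0.09, -0.002, 0, 0, 0], [-0.057, 0.102, -0.002, 0, 0, 0], [-0.074, 0.113, -0.002, 0, 0, 0], [-0.093, 0.12, -0.002, 0, 0, 0]])

```text
clock: 3.0
tool_pos: [0.519, -0.0939, 0.1889]
orientation: [-180.0, -0.0, -101.3]
force: [2.0, -1.8, 0.5]
opening: 0.0003
gripper_force: 0.9
```

Run:
```python
from h import *
rows([hook(-1,.08,.187),hook(-1,0,.187,push=.001),hook(-1,0,.187,push=.003)],step=.1)
```

```text
at [ 0.519  -0.0939  0.1889] [-180.    -0.  -101.3] t 3.0 F [ 2.  -1.8  0.5] op 0.0003
3 rows
[-0.0067, 0.0009, 0.0019, 0.0, 0.0, -0.001]
[-0.0181, 0.0026, 0.0019, 0.0, 0.0, -0.001]
[-0.0201, 0.0026, 0.0019, 0.0, 0.0, -0.001]
```

carry_out(rows=[[-0.009, 0.001, 0, 0, 0, 0], [-0.018, 0.003, 0, 0, 0, 0], [-0.02, 0.003, 0, 0, 0, 0], [-0.021, 0.003, 0, 0, 0, 0], [-0.021, 0.003, 0, 0, 0, 0]])

```text
clock: 3.62
tool_pos: [0.52, -0.0777, 0.1887]
orientation: [179.9, -0.4, -101.3]
force: [1.8, -23.1, -1.3]
opening: 0.0006
gripper_force: 10.8
```

carry_out(rows=[[-0.01, 0.003, 0, 0, 0, 0], [0.01, 0.003, 0, 0, 0, 0], [0.01, 0.003, -0.05, 0, 0, 0], [0.01, 0.003, -0.1, 0, 0, 0]])

```text
clock: 4.12
tool_pos: [0.5153, -0.0832, 0.2892]
orientation: [179.9, -0.0, -101.4]
force: [0.9, 1.4, 0.3]
opening: 0.0006
gripper_force: 0.0
```

Run:
```python
from h import *
rows([hook(1,1.036,.29,push=-.02),hook(1,1.036,.187,push=-.02)],step=.06)
```

```text
at [ 0.5153 -0.0832  0.2892] [ 179.9   -0.  -101.4] t 4.12 F [0.9 1.4 0.3] op 0.0006
8 rows
[-0.0569, -0.0162, -0.0002, 0.0, 0.0, 0.0]
[-0.1137, -0.0325, -0.0004, 0.001, 0.0, -0.001]
[-0.1706, -0.0487, -0.0006, 0.001, 0.0, -0.001]
[-0.2274, -0.065, -0.0008, 0.001, 0.0, -0.001]
[-0.2843, -0.0812, -0.0011, 0.002, -0.001, -0.002]
[-0.3411, -0.0975, -0.0013, 0.002, -0.001, -0.002]
[-0.3412, -0.0976, 0.0502, 0.002, -0.001, -0.002]
[-0.3412, -0.0977, 0.1017, 0.002, -0.001, -0.002]
```

carry_out(rows=[[-0.057, -0.016, 0, 0, 0, 0], [-0.114, -0.032, 0, 0, 0, 0], [-0.171, -0.049, 0, 0, 0, 0], [-0.227, -0.065, -0.001, 0, 0, 0], [-0.284, -0.081, -0.001, 0, 0, 0], [-0.341, -0.098, -0.001, 0, 0, 0], [-0.341, -0.098, 0.05, 0, 0, 0], [-0.341, -0.098, 0.101, 0, 0, 0]])

```text
clock: 5.12
tool_pos: [0.6787, 0.2337, 0.1854]
orientation: [180.0, 0.0, -101.3]
force: [0.7, 0.7, 0.0]
opening: 0.0004
gripper_force: 0.0
```

Run:
```python
from h import *
rows([hook(1,t,.187,push=0.002) for t in [1,.85,.7,.55,.4,.25,.1,0]],step=.1)
```

```text
at [0.6787 0.2337 0.1854] [ 180.     0.  -101.3] t 5.12 F [0.7 0.7 0. ] op 0.0004
8 rows
[0.0143, 0.0231, -0.0016, 0.001, 0.0, 0.0]
[0.0217, 0.0392, -0.0016, 0.001, 0.0, 0.0]
[0.0318, 0.0542, -0.0016, 0.001, 0.0, 0.0]
[0.0445, 0.0676, -0.0015, 0.001, 0.0, 0.0]
[0.0597, 0.0789, -0.0015, 0.001, 0.0, 0.0]
[0.0768, 0.0877, -0.0015, 0.001, 0.0, 0.0]
[0.0954, 0.0934, -0.0015, 0.001, 0.0, 0.0]
[0.1084, 0.0954, -0.0015, 0.001, 0.0, 0.0]
```

carry_out(rows=[[0.014, 0.023, -0.002, 0, 0, 0], [0.022, 0.039, -0.002, 0, 0, 0], [0.032, 0.054, -0.002, 0, 0, 0], [0.045, 0.068, -0.002, 0, 0, 0], [0.06, 0.079, -0.002, 0, 0, 0], [0.077, 0.088, -0.002, 0, 0, 0], [0.095, 0.093, -0.002, 0, 0, 0], [0.106, 0.095, -0.002, 0, 0, 0]])

```text
clock: 6.12
tool_pos: [0.5655, 0.1486, 0.1898]
orientation: [-179.9, 0.3, -101.3]
force: [2.7, 33.1, -5.2]
opening: -0.0001
gripper_force: 16.6
```

carry_out(rows=[[0.002, 0, 0, 0, 0, 0], [0.004, 0, 0, 0, 0, 0], [0.005, 0, 0, 0, 0, 0], [0.005, 0, 0, 0, 0, 0]])

```text
clock: 6.62
tool_pos: [0.5655, 0.1488, 0.1898]
orientation: [-179.8, 0.7, -101.2]
force: [0.6, 26.7, -2.4]
opening: 0.0004
gripper_force: 13.4
```

carry_out(rows=[[-0.008, 0, 0, 0, 0, 0], [-0.015, 0, 0, 0, 0, 0], [-0.015, 0, -0.05, 0, 0, 0], [-0.015, 0, -0.1, 0, 0, 0]], grip=0)

```text
clock: 7.12
tool_pos: [0.5662, 0.1559, 0.2901]
orientation: [179.9, -0.1, -101.3]
force: [0.9, -0.4, 0.1]
opening: 0.0353
gripper_force: 0.0
```

Run:
```python
from h import *
P=[W(.11,b,.216)[:3] for b in (.1,-.1)]+[W(.075,b,.172)[:3] for b in (.03,-.03)]+[W(.075-.09,b,.205)[:3] for b in (.1,-.1)]
crop("scene",215,170,160,120,5,"s2",P)
rows([W(.075,.03,.29),W(.075,.03,.18)],step=.06)
```

```text
at [0.569  0.1564 0.2983] [-179.6    0.2 -101.3] t 7.17 F [2.6 1.6 9.7] op 0.0386
5 rows
[0.0312, -0.0357, 0.0029, -0.003, 0.001, 0.0]
[0.0624, -0.0714, 0.0059, -0.005, 0.002, -0.001]
[0.0935, -0.1071, 0.0088, -0.008, 0.003, -0.001]
[0.0937, -0.1066, 0.0638, -0.008, 0.003, -0.001]
[0.0938, -0.1062, 0.1188, -0.008, 0.003, -0.001]
```

View pics/s2.png

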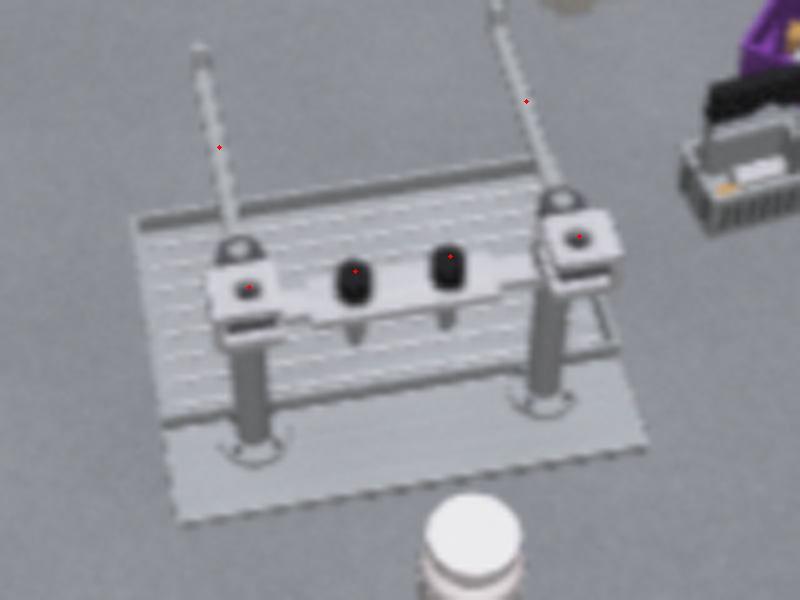

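carry_out(rows=[[0.03, -0.037, 0, 0, 0, 0], [0.06, -0.075, 0, 0, 0, 0], [0.094, -0.109, 0, 0, 0, 0], [0.094, -0.109, 0.04, 0, 0, 0], [0.094, -0.109, 0.08, 0, 0, 0], [0.094, -0.109, 0.1, 0, 0, 0], [0.094, -0.109, 0.1, 0, 0, 0], [0.094, -0.109, 0.1, 0, 0, 0]])

```text
clock: 8.18
tool_pos: [0.6556, 0.0431, 0.1905]
orientation: [-179.9, -0.0, -101.3]
force: [0.3, -0.5, 0.6]
opening: 0.0436
gripper_force: 0.0
```

Run:
```python
from h import *
rows([W(.075,.03,.1535)],step=.02)
```

```text
at [0.6556 0.0431 0.1905] [-179.9   -0.  -101.3] t 8.18 F [ 0.3 -0.5  0.6] op 0.0436
2 rows
[-0.0003, 0.0, 0.0185, 0.0, 0.0, -0.001]
[-0.0007, 0.0, 0.037, -0.001, 0.0, -0.001]
```

carry_out(rows=[[-0.001, 0, 0.018, 0, 0, 0], [-0.001, 0, 0.032, 0, 0, 0], [-0.001, 0, 0.037, 0, 0, 0], [-0.001, 0, 0.037, 0, 0, 0]])

```text
clock: 8.68
tool_pos: [0.6552, 0.0443, 0.152]
orientation: [180.0, -0.0, -101.3]
force: [-0.0, 0.2, 0.6]
opening: 0.0432
gripper_force: 0.0
```

carry_out(rows=[[0, 0, 0, 0, 0, 0], [0, 0, 0, 0, 0, 0], [0, 0, 0, 0, 0, 0], [0, 0, 0, 0, 0, 0], [0, 0, 0, 0, 0, 0]], grip=-1)

```text
clock: 9.3
tool_pos: [0.6556, 0.0444, 0.153]
orientation: [-180.0, 0.0, -101.3]
force: [-0.2, 0.0, 2.3]
opening: 0.0232
gripper_force: 30.0
```

carry_out(rows=[[0, 0, -0.02, 0, 0, 0], [0, 0, -0.06, 0, 0, 0], [0, 0, -0.1, 0, 0, 0], [0, 0, -0.135, 0, 0, 0], [0, 0, -0.135, 0, 0, 0], [0, 0, -0.135, 0, 0, 0]])

```text
clock: 10.05
tool_pos: [0.6548, 0.0444, 0.2867]
orientation: [179.9, 0.0, -101.3]
force: [-0.2, 0.8, -1.0]
opening: 0.0232
gripper_force: 30.0
```

Run:
```python
from h import *
rows([W(.11,.1,.288)],step=.03)
```

```text
at [0.6548 0.0444 0.2867] [ 179.9    0.  -101.3] t 10.05 F [-0.2  0.8 -1. ] op 0.0232
3 rows
[-0.0232, -0.012, -0.0004, 0.0, 0.0, 0.0]
[-0.0464, -0.024, -0.0009, 0.001, 0.0, -0.001]
[-0.0696, -0.036, -0.0013, 0.001, 0.0, -0.001]
```

carry_out(rows=[[-0.023, -0.012, 0, 0, 0, 0], [-0.047, -0.024, 0, 0, 0, 0], [-0.07, -0.0355, 0, 0, 0, 0], [-0.07, -0.0355, 0, 0, 0, 0], [-0.07, -0.0355, 0.02, 0, 0, 0], [-0.07, -0.0355, 0.03, 0, 0, 0], [-0.07, -0.0355, 0.03, 0, 0, 0], [-0.07, -0.0355, 0.03, 0, 0, 0]])

```text
clock: 11.05
tool_pos: [0.704, 0.1058, 0.2582]
orientation: [-180.0, 0.0, -101.3]
force: [0.3, 0.3, -0.4]
opening: 0.023
gripper_force: 30.0
```

Run:
```python
from h import *
rows([W(.11,.1,.255)],step=.05)
crop("scene",290,150,100,100,6,"s3",[W(.11,.1,.216)[:3]])
```

```text
at [0.704  0.1058 0.2582] [-180.     0.  -101.3] t 11.05 F [ 0.3  0.3 -0.4] op 0.023
1 rows
[0.0003, 0.0002, 0.0032, -0.001, 0.0, -0.001]
```

View pics/s3.png

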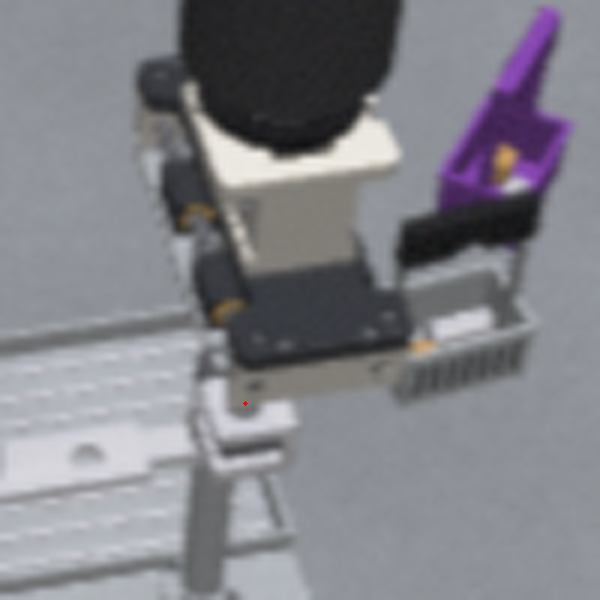

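carry_out(rows=[[0, 0, 0.008, 0, 0, 0], [0, 0, 0.016, 0, 0, 0], [0, 0, 0.022, 0, 0, 0], [0, 0, 0.028, 0, 0, 0], [0, 0, 0.034, 0, 0, 0], [0, 0, 0.037, 0, 0, 0], [0, 0, 0.037, 0, 0, 0]])

```text
clock: 11.98
tool_pos: [0.7038, 0.106, 0.2203]
orientation: [180.0, -0.0, -101.3]
force: [-0.4, -0.3, -0.7]
opening: 0.0229
gripper_force: 30.0
```

carry_out(rows=[[0, 0, 0.001, 0, 0, 0], [0, 0, 0.001, 0, 0, 0], [0, 0, 0.001, 0, 0, 0], [0, 0, -0.02, 0, 0, 0], [0, 0, -0.06, 0, 0, 0], [0, 0, -0.075, 0, 0, 0], [0, 0, -0.075, 0, 0, 0], [0, 0, -0.075, 0, 0, 0]], grip=0)

```text
clock: 12.98
tool_pos: [0.7033, 0.1061, 0.294]
orientation: [179.9, -0.0, -101.3]
force: [0.2, -0.6, -0.7]
opening: 0.0437
gripper_force: 0.0
```

Run:
```python
from h import *
rows([W(.075,-.03,.295),W(.075,-.03,.19)],step=.05)
```

```text
at [0.7033 0.1061 0.294 ] [ 179.9   -0.  -101.3] t 12.97 F [ 0.2 -0.6 -0.7] op 0.0437
6 rows
[0.0435, 0.0114, -0.0003, 0.001, 0.0, 0.0]
[0.087, 0.0228, -0.0006, 0.001, 0.0, -0.001]
[0.1304, 0.0343, -0.0008, 0.002, -0.001, -0.001]
[0.1304, 0.0342, 0.0342, 0.002, -0.001, -0.001]
[0.1304, 0.0341, 0.0692, 0.002, -0.001, -0.001]
[0.1304, 0.0341, 0.1042, 0.002, -0.001, -0.001]
```

carry_out(rows=[[0.043, 0.011, 0, 0, 0, 0], [0.087, 0.023, 0, 0, 0, 0], [0.13, 0.035, 0, 0, 0, 0], [0.13, 0.035, 0.03, 0, 0, 0], [0.13, 0.035, 0.07, 0, 0, 0], [0.13, 0.035, 0.104, 0, 0, 0], [0.13, 0.035, 0.104, 0, 0, 0], [0.13, 0.035, 0.104, 0, 0, 0]])

```text
clock: 13.98
tool_pos: [0.6446, -0.0147, 0.1923]
orientation: [-180.0, -0.0, -101.3]
force: [0.2, 0.2, 0.2]
opening: 0.044
gripper_force: 0.0
```

Run:
```python
from h import *
rows([W(.075,-.03,.1535)],step=.05)
```

```text
at [ 0.6446 -0.0147  0.1923] [-180.    -0.  -101.3] t 13.97 F [0.2 0.2 0.2] op 0.044
1 rows
[0.0006, 0.0004, 0.0388, -0.001, 0.0, -0.001]
```

carry_out(rows=[[0, 0, 0.018, 0, 0, 0], [0, 0, 0.033, 0, 0, 0], [0, 0, 0.038, 0, 0, 0], [0, 0, 0.038, 0, 0, 0]])

```text
clock: 14.48
tool_pos: [0.6439, -0.0147, 0.1531]
orientation: [180.0, -0.0, -101.3]
force: [0.3, 0.2, 0.2]
opening: 0.0437
gripper_force: 0.0
```

carry_out(rows=[[0, 0, 0, 0, 0, 0], [0, 0, 0, 0, 0, 0], [0, 0, 0, 0, 0, 0], [0, 0, 0, 0, 0, 0], [0, 0, 0, 0, 0, 0]], grip=-1)

```text
clock: 15.1
tool_pos: [0.6443, -0.0145, 0.154]
orientation: [-180.0, 0.0, -101.3]
force: [-1.4, 0.5, 3.1]
opening: 0.0232
gripper_force: 30.0
```

carry_out(rows=[[0, 0, -0.02, 0, 0, 0], [0, 0, -0.06, 0, 0, 0], [0, 0, -0.1, 0, 0, 0], [0, 0, -0.135, 0, 0, 0], [0, 0, -0.135, 0, 0, 0], [0, 0, -0.135, 0, 0, 0]])

```text
clock: 15.85
tool_pos: [0.6435, -0.0145, 0.2875]
orientation: [179.9, 0.0, -101.3]
force: [-0.0, 0.3, -1.4]
opening: 0.023
gripper_force: 30.0
```

Run:
```python
from h import *
rows([W(.11,-.1,.288)],step=.03)
```

```text
at [ 0.6435 -0.0145  0.2875] [ 179.9    0.  -101.3] t 15.85 F [-0.   0.3 -1.4] op 0.023
3 rows
[0.0235, -0.0119, -0.0002, 0.0, 0.0, 0.0]
[0.047, -0.0239, -0.0003, 0.001, 0.0, -0.001]
[0.0705, -0.0358, -0.0005, 0.001, 0.0, -0.001]
```

carry_out(rows=[[0.023, -0.012, 0, 0, 0, 0], [0.047, -0.024, 0, 0, 0, 0], [0.07, -0.0355, 0, 0, 0, 0], [0.07, -0.0355, 0, 0, 0, 0], [0.07, -0.0355, 0.02, 0, 0, 0], [0.07, -0.0355, 0.03, 0, 0, 0], [0.07, -0.0355, 0.03, 0, 0, 0], [0.07, -0.0355, 0.03, 0, 0, 0]])

```text
clock: 16.85
tool_pos: [0.6654, -0.09, 0.2591]
orientation: [-180.0, -0.0, -101.3]
force: [0.2, 0.3, -1.0]
opening: 0.023
gripper_force: 30.0
```

Run:
```python
from h import *
rows([W(.11,-.1,.255)],step=.05)
```

```text
at [ 0.6654 -0.09    0.2591] [-180.    -0.  -101.3] t 16.85 F [ 0.2  0.3 -1. ] op 0.023
1 rows
[0.0008, 0.0005, 0.0041, -0.001, 0.0, -0.001]
```

carry_out(rows=[[0, 0, 0.008, 0, 0, 0], [0, 0, 0.016, 0, 0, 0], [0, 0, 0.022, 0, 0, 0], [0, 0, 0.028, 0, 0, 0], [0, 0, 0.034, 0, 0, 0], [0, 0, 0.037, 0, 0, 0], [0, 0, 0.037, 0, 0, 0]])

```text
clock: 17.73
tool_pos: [0.6651, -0.0902, 0.2213]
orientation: [180.0, -0.0, -101.3]
force: [0.5, -0.2, 0.2]
opening: 0.0228
gripper_force: 30.0
```

Home. Release, rise and go aside over the first right-hand basket, keeping the arm out of view of the stand.

carry_out(rows=[[0, 0, 0.001, 0, 0, 0], [0, 0, 0.001, 0, 0, 0], [0, 0, 0.001, 0, 0, 0], [0, 0, -0.02, 0, 0, 0], [0, 0, -0.06, 0, 0, 0], [0, 0, -0.075, 0, 0, 0], [0.1, 0.05, -0.075, 0, 0, 0], [0.1, 0.05, -0.075, 0, 0, 0]], grip=0)

```text
clock: 18.73
tool_pos: [0.5955, -0.1792, 0.2964]
orientation: [180.0, 0.0, -101.2]
force: [1.0, -0.6, 0.4]
opening: 0.0441
gripper_force: 0.0
```

Run:
```python
from h import *
P=[W(.11,b,.238)[:3] for b in (.1,-.1)]
crop("scene",150,145,245,150,3.2,"s4",P)
print(telemetry.get_obs()["tool_pos"])
```

```text
[ 0.59216907 -0.1827308   0.29717943]
```

View pics/s4.png

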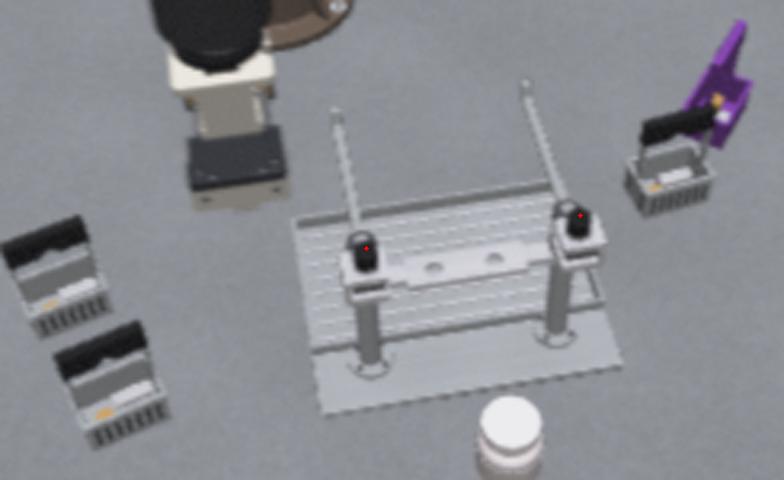

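```bash
cat > bk.py <<'E'
from h import *
from scipy.optimize import minimize
F=4
C=np.array([[x,y,z] for x in(-.007,.007) for y in(-.044,.044) for z in(.100,.132)])
def barfit(x0,thr=45,cams=("scene","top"),name=None):
    dat=[]
    for n in cams:
        im=viewer.snapshot(n); u,v=proj(n,[[x0[0],x0[1],.116]])[0].astype(int)-28
        g=cv2.resize(im[v:v+56,u:u+56],None,fx=F,fy=F,interpolation=cv2.INTER_CUBIC).max(2)
        m=(g<thr).astype(np.uint8); dat.append((n,u,v,m))
    def cost(p,show=False):
        a=np.radians(p[2]*100); R=np.array([[np.cos(a),-np.sin(a),0],[np.sin(a),np.cos(a),0],[0,0,1]])
        P=C@R.T+[p[0],p[1],0]; s=[]
        for n,u,v,m in dat:
            q=((proj(n,P)-[u,v]+.5)*F-.5).astype(np.float32); r=np.zeros(m.shape,np.uint8)
            cv2.fillConvexPoly(r,np.round(cv2.convexHull(q)*16).astype(np.int32),1,shift=4)
            k=cv2.distanceTransform(1-r,cv2.DIST_L2,3)<25   # ignore far dark stuff
            s.append(((r!=m)&k).sum()/r.sum())
            if show and name: cv2.imwrite(f"pics/{name}_{n}.png",np.hstack([m*255,r*255,(r!=m)*np.uint8(255)]))
        return s if show else sum(s)
    best=min((minimize(cost,[x0[0],x0[1],(x0[2]+d)/100],method="Nelder-Mead",options=dict(initial_simplex=np.array([[x0[0]+a,x0[1]+b,(x0[2]+d+c)/100] for a,b,c in((0,0,0),(.01,0,0),(0,.01,0),(0,0,6))]),xatol=1e-5,fatol=1e-4)) for d in(-6,0,6)),key=lambda r:r.fun)
    print("bar",best.x[:2].round(4),"yaw",round(best.x[2]*100,2),"xor",np.round(cost(best.x,True),2),"mask",[int(d[3].sum()) for d in dat]); return best.x
E
python3 - <<'E'
from bk import *
barfit([.5888,-.3379,5.9]); barfit([.4323,-.3627,5],name="m")
S=lambda p:unc(p,150,145,3.2)
p=atz("scene",S((678,125)),.116); print(p)
barfit([p[0],p[1],0])
E
```

```text
bar [ 0.5879 -0.34  ] yaw 10.39 xor [0.42 0.36] mask [3067, 8645]
bar [ 0.4323 -0.3657] yaw 3.66 xor [0.44 0.46] mask [2530, 1350]
[0.53488342 0.32104891 0.116     ]
bar [0.5329 0.3229] yaw -5.79 xor [0.44 0.37] mask [2055, 1850]
```

Run:
```python
from bk import *
im=viewer.snapshot("scene"); u,v=proj("scene",[[.4323,-.3627,.116]])[0].astype(int); print(im[v-12:v+14:2,u-16:u+18:2].max(2))
for t in (60,75):
    print(t); barfit([.5888,-.3379,5.9],t); barfit([.4323,-.3627,5],t,name=f"m{t}"); barfit([.533,.322,-4],t)
```

```text
[[149 151 150 151 150 152 151 150 151 150 149 151 153 152 151 151 149]
 [150 151 149 151 150 152 153 151 152 151 149 151 150 150 152 151 152]
 [150 152 151 152 151 150 149 152 154 151 150 143  98 126 151 153 152]
 [149 149 149 149 150 150 151 151 146 109  74  52  44  62 145 148 149]
 [149 150 149 150 151 147 126  84  55  45  40  30  29  34 127 149 150]
 [151 151 150 132  97  62  48  43  36  29  25  25  25  28  86 147 149]
 [148 107  74  48  43  41  27  30  24  26  29  26  28  50  82 146 150]
 [120  47  39  29  29  27  25  23  42  47  39  80 137 145 118 150 150]
 [142  48  27  23  22  27  31  77 138 143 141 153 159 167 140 139 150]
 [152 100  34  27  25  54  92 144 151 155 163 157 137 114 103 121 150]
 [155 133  46  76 125 150 153 160 167 150 123 106 105 104 104 111 153]
 [154 153 129 141 157 171 162 125 109 106 103 104 105 104 108 117 165]
 [153 154 151 137 138 118 107 107 106 106 105 107 111 147 200 183 171]]
60
bar [ 0.5885 -0.3399] yaw 7.78 xor [0.31 0.34] mask [3637, 8575]
bar [ 0.4318 -0.3656] yaw 3.13 xor [0.31 0.43] mask [3110, 2338]
bar [0.5338 0.3206] yaw -0.67 xor [0.3  0.34] mask [2500, 2771]
75
bar [ 0.5891 -0.343 ] yaw 5.61 xor [0.24 0.36] mask [4713, 11049]
bar [ 0.4319 -0.3689] yaw 4.41 xor [0.24 0.44] mask [3845, 3088]
bar [0.5344 0.3215] yaw -2.39 xor [0.22 0.38] mask [2950, 3649]
```

Run:
```python
from bk import *
for t in (85,95):
    print(t)
    for x in ([.5888,-.3379,5.9],[.4323,-.3627,5],[.533,.322,-4]): barfit(x,t,cams=("scene",))
im=viewer.snapshot("top"); u,v=proj("top",[[.4323,-.3627,.116]])[0].astype(int); print(im[v-12:v+14:2,u-24:u+26:2].max(2))
rows([[.50,-.26,.29,5],[.5885,-.339,.29,5.9],[.5885,-.339,.19,5.9]])
```

```text
85
bar [ 0.5891 -0.3415] yaw 7.51 xor [0.2] mask [5769]
bar [ 0.4313 -0.368 ] yaw 5.79 xor [0.19] mask [4516]
bar [0.5361 0.3226] yaw -2.63 xor [0.22] mask [4313]
95
bar [ 0.5898 -0.3431] yaw 7.17 xor [0.16] mask [7221]
bar [ 0.4316 -0.3672] yaw 3.05 xor [0.15] mask [5362]
bar [0.5367 0.3217] yaw -10.25 xor [0.45] mask [7292]
[[130 131 136 134 138 131 129 132 131 134 130 131 135 134 132 134 134 131
  134 131 135 133 130 130 132]
 [133 134 134 131 134 131 133 131 133 133 135 132 131 133 134 132 134 136
  132 132 131 131 132 131 133]
 [131 132 132 134 133 133 135 140 146 147 152 157 159 161 162 165 135 135
  137 133 135 133 132 130 130]
 [131 122  92 156 163 151 167 152 165 164 161 166 161 158  66  96 145 134
  137 138 137 137 135 134 131]
 [136 131  59 159 167 166 166 166 166 161 130 181 169 164  58  76 153 134
  135 137 138 136 134 133 130]
 [134 131  54 157 170 170 171 170 170  93 180 186 186 161  65  57  99  85
   84  72  85 138 134 132 135]
 [131 133  66 155 167 120  84  84  70  41  53  56  45  42  44  42  43  40
   41  41  46 135 131 131 131]
 [134 130  66 121  58  45  24  42  43
[... 328 characters left out ...]
129 128 101 110 145 135
  138 132 133 132 135 130 131]
 [131 130 102  74 166 158 157 160 161 157 160 154 153 153 149 150 143 133
  137 137 133 134 132 131 136]
 [128 128 132 135 137 133 133 133 135 133 134 133 134 137 135 135 133 136
  134 134 131 128 131 131 135]]
at [ 0.5966 -0.1785  0.2966] [-180.     0.  -101.3] t 20.07 F [ 0.  -0.1  0.1] op 0.0436
8 rows
[0.0329, 0.0262, 0.0022, 0.0, 0.0, -0.095]
[0.0659, 0.0525, 0.0044, 0.0, 0.0, -0.19]
[0.0988, 0.0787, 0.0066, 0.0, 0.0, -0.284]
[0.1189, 0.0447, 0.0066, 0.0, 0.0, -0.29]
[0.1389, 0.0106, 0.0066, 0.0, 0.0, -0.295]
[0.1589, -0.0235, 0.0066, 0.0, 0.0, -0.3]
[0.1589, -0.0235, 0.0566, 0.0, 0.0, -0.3]
[0.1589, -0.0235, 0.1066, 0.0, 0.0, -0.3]
```

carry_out(rows=[[0.053, -0.008, 0.002, 0, 0, -0.107], [0.106, -0.016, 0.004, 0, 0, -0.213], [0.159, -0.024, 0.007, 0, 0, -0.318], [0.159, -0.024, 0.055, 0, 0, -0.318], [0.159, -0.024, 0.087, 0, 0, -0.318], [0.159, -0.024, 0.087, 0, 0, -0.318], [0.159, -0.024, 0.087, 0, 0, -0.318]], grip=1)

```text
clock: 20.95
tool_pos: [0.5899, -0.3394, 0.2113]
orientation: [-179.9, -0.1, -83.0]
force: [0.5, -0.9, 0.4]
opening: 0.0874
gripper_force: 0.0
```

Run:
```python
from h import *
rows([[.589,-.340,.114,7]],step=.1)
crop("scene",150,170,130,100,6,"s5",[[.589,-.34,.132],[.589,-.34,.1]])
```

```text
at [ 0.5899 -0.3394  0.2113] [-1.799e+02 -1.000e-01 -8.300e+01] t 20.95 F [ 0.5 -0.9  0.4] op 0.0874
1 rows
[0.0003, 0.0011, 0.0973, -0.001, -0.001, -0.001]
```

View pics/s5.png

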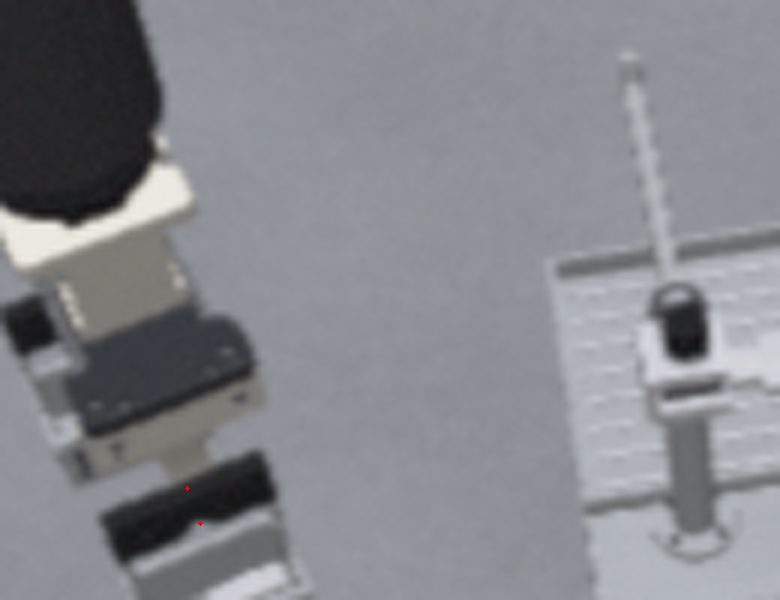

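carry_out(rows=[[0, 0.001, 0.045, 0, 0, 0], [0, 0.001, 0.08, 0, 0, 0], [0, 0.001, 0.097, 0, 0, 0], [0, 0.001, 0.097, 0, 0, 0]])

```text
clock: 21.5
tool_pos: [0.5882, -0.3392, 0.1128]
orientation: [180.0, -0.0, -83.0]
force: [-0.2, 0.6, 0.3]
opening: 0.0874
gripper_force: 0.0
```

carry_out(rows=[[0, 0, 0, 0, 0, 0], [0, 0, 0, 0, 0, 0], [0, 0, 0, 0, 0, 0], [0, 0, 0, 0, 0, 0], [0, 0, 0, 0, 0, 0], [0, 0, 0, 0, 0, 0], [0, 0, 0, 0, 0, 0], [0, 0, 0, 0, 0, 0]], grip=-1)

```text
clock: 22.5
tool_pos: [0.588, -0.3392, 0.1125]
orientation: [-180.0, -0.0, -83.1]
force: [0.9, 0.1, -2.0]
opening: 0.0138
gripper_force: 30.0
```

Run:
```python
from h import *
rows([[.588,-.339,.2465,7],[.47,-.22,.2465,-5],W(-.14,-.1,.2465)],step=.055,deg=9)
```

```text
at [ 0.588  -0.3392  0.1125] [-180.    -0.   -83.1] t 22.5 F [ 0.9  0.1 -2. ] op 0.0138
11 rows
[-0.0001, 0.0, -0.0447, 0.0, 0.0, 0.0]
[-0.0001, 0.0, -0.0893, 0.0, 0.0, -0.001]
[-0.0002, 0.0, -0.134, 0.0, 0.0, -0.001]
[-0.0333, 0.0257, -0.134, 0.0, 0.0, 0.051]
[-0.0664, 0.0514, -0.134, 0.0, 0.0, 0.104]
[-0.0995, 0.0771, -0.134, 0.0, 0.0, 0.156]
[-0.1326, 0.1028, -0.134, 0.0, 0.0, 0.208]
[-0.1783, 0.1099, -0.134, 0.0, 0.0, 0.235]
[-0.224, 0.117, -0.134, 0.0, 0.0, 0.263]
[-0.2697, 0.1242, -0.134, 0.0, 0.0, 0.29]
[-0.3154, 0.1313, -0.134, 0.0, 0.0, 0.317]
```

carry_out(rows=[[0, 0, -0.02, 0, 0, 0], [0, 0, -0.06, 0, 0, 0], [0, 0, -0.1, 0, 0, 0], [0, 0, -0.134, 0, 0, 0], [-0.033, 0.026, -0.134, 0, 0, 0.05], [-0.066, 0.051, -0.134, 0, 0, 0.1], [-0.1, 0.077, -0.134, 0, 0, 0.156], [-0.133, 0.103, -0.134, 0, 0, 0.208]])

```text
clock: 23.5
tool_pos: [0.4683, -0.2186, 0.2461]
orientation: [180.0, 0.0, -95.1]
force: [-0.1, 0.8, -1.3]
opening: 0.0138
gripper_force: 30.0
```

Run:
```python
from h import *
rows([W(-.14,-.1,.2465)],step=.045,deg=9)
```

```text
at [ 0.4683 -0.2186  0.2461] [180.    0.  -95.1] t 23.5 F [-0.1  0.8 -1.3] op 0.0138
5 rows
[-0.0343, 0.0128, -0.0001, 0.0, 0.0, 0.021]
[-0.0687, 0.0257, -0.0001, 0.0, 0.0, 0.043]
[-0.103, 0.0385, -0.0002, 0.0, 0.0, 0.064]
[-0.1373, 0.0514, -0.0003, 0.001, 0.0, 0.086]
[-0.1717, 0.0642, -0.0003, 0.001, 0.0, 0.107]
```

carry_out(rows=[[-0.034, 0.013, 0, 0, 0, 0.021], [-0.069, 0.026, 0, 0, 0, 0.043], [-0.103, 0.039, 0, 0, 0, 0.064], [-0.137, 0.051, 0, 0, 0, 0.086], [-0.172, 0.064, 0, 0, 0, 0.107], [-0.172, 0.064, 0, 0, 0, 0.107], [-0.172, 0.064, 0, 0, 0, 0.107]])

```text
clock: 24.38
tool_pos: [0.4208, -0.0427, 0.2465]
orientation: [180.0, 0.0, -101.1]
force: [-0.4, 0.0, -2.4]
opening: 0.0139
gripper_force: 30.0
```

Run:
```python
from h import *
rows([W(.075-.057,-.1,.2465)],step=.04)
crop("scene",210,130,130,100,6,"s6")
```

```text
at [ 0.4208 -0.0427  0.2465] [ 180.     0.  -101.1] t 24.38 F [-0.4  0.  -2.4] op 0.0139
4 rows
[0.0, -0.0392, 0.0, 0.0, 0.0, 0.001]
[0.0, -0.0783, 0.0, 0.0, 0.0, 0.002]
[0.0, -0.1175, 0.0, 0.0, 0.0, 0.002]
[0.0, -0.1567, 0.0, 0.0, 0.0, 0.003]
```

View pics/s6.png

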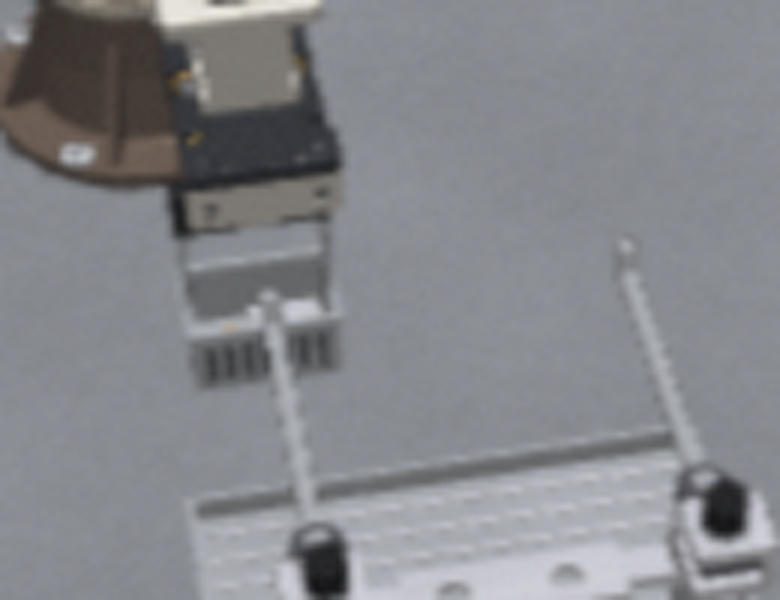

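carry_out(rows=[[0, -0.03, 0, 0, 0, 0], [0, -0.06, 0, 0, 0, 0], [0, -0.09, 0, 0, 0, 0], [0, -0.12, 0, 0, 0, 0], [0, -0.145, 0, 0, 0, 0.003], [0, -0.157, 0, 0, 0, 0.003], [0, -0.157, 0, 0, 0, 0.003], [0, -0.157, 0, 0, 0, 0.003]])

```text
clock: 25.42
tool_pos: [0.5742, -0.0732, 0.2465]
orientation: [180.0, -0.0, -101.3]
force: [-0.5, -0.3, -2.2]
opening: 0.0142
gripper_force: 30.0
```

Run:
```python
from h import *
rows([W(.075-.057,-.1,.2115)],step=.04)
```

```text
at [ 0.5742 -0.0732  0.2465] [ 180.    -0.  -101.3] t 25.43 F [-0.5 -0.3 -2.2] op 0.0142
1 rows
[-0.0006, -0.0003, 0.035, 0.001, 0.0, -0.002]
```

carry_out(rows=[[-0.001, 0, 0.01, 0, 0, 0], [-0.001, 0, 0.02, 0, 0, 0], [-0.001, 0, 0.028, 0, 0, 0], [-0.001, 0, 0.033, 0, 0, 0], [-0.001, 0, 0.036, 0, 0, 0], [-0.001, 0, 0.037, 0, 0, 0], [-0.001, 0, 0.037, 0, 0, 0]])

```text
clock: 26.3
tool_pos: [0.5753, -0.0719, 0.2099]
orientation: [-180.0, 0.0, -101.3]
force: [0.0, 0.8, -0.1]
opening: 0.0137
gripper_force: 30.0
```

Weight taken by the hook. Open half-way, rise, then check and go for basket 2.

carry_out(rows=[[0, 0, 0, 0, 0, 0], [0, 0, 0, 0, 0, 0], [0, 0, 0, 0, 0, 0], [0, 0, 0, 0, 0, 0], [0, 0, -0.02, 0, 0, 0], [0, 0, -0.05, 0, 0, 0], [0, 0, -0.08, 0, 0, 0], [0, 0, -0.08, 0, 0, 0]], grip=0)

```text
clock: 27.3
tool_pos: [0.5764, -0.072, 0.2923]
orientation: [-179.7, 0.1, -101.3]
force: [-0.5, 0.4, 0.1]
opening: 0.0437
gripper_force: 0.0
```

Run:
```python
from bk import *
rows([[.45,-.2,.29,-3],[.4316,-.3665,.29,4.5],[.4316,-.3665,.19,4.5]],step=.06)
```

```text
at [ 0.5764 -0.072   0.2923] [-1.797e+02  1.000e-01 -1.013e+02] t 27.3 F [-0.5  0.4  0.1] op 0.0437
8 rows
[0.0501, 0.033, 0.0006, -0.002, 0.0, -0.048]
[0.1001, 0.066, 0.0011, -0.003, 0.001, -0.096]
[0.1502, 0.099, 0.0017, -0.005, 0.001, -0.144]
[0.2058, 0.0941, 0.0016, -0.005, 0.001, -0.188]
[0.2615, 0.0893, 0.0016, -0.005, 0.001, -0.232]
[0.3171, 0.0844, 0.0016, -0.005, 0.0, -0.275]
[0.3171, 0.0847, 0.0516, -0.005, 0.0, -0.275]
[0.3172, 0.0849, 0.1016, -0.005, 0.0, -0.275]
```

carry_out(rows=[[0.05, 0.033, 0, 0, 0, -0.048], [0.1, 0.066, 0, 0, 0, -0.096], [0.15, 0.099, 0, 0, 0, -0.144], [0.206, 0.094, 0, 0, 0, -0.188], [0.262, 0.089, 0, 0, 0, -0.232], [0.317, 0.085, 0, 0, 0, -0.275], [0.317, 0.085, 0.05, 0, 0, -0.275], [0.317, 0.085, 0.08, 0, 0, -0.275]], grip=1)

```text
clock: 28.3
tool_pos: [0.4281, -0.3665, 0.2064]
orientation: [179.9, 0.1, -85.7]
force: [-0.0, 0.1, 0.7]
opening: 0.0877
gripper_force: 0.0
```

carry_out(rows=[[0, 0, 0, 0, 0, 0], [0, 0, 0, 0, 0, 0]])

```text
clock: 28.55
tool_pos: [0.4304, -0.3666, 0.2107]
orientation: [-180.0, -0.1, -85.5]
force: [-0.9, -0.5, 0.9]
opening: 0.0877
gripper_force: 0.0
```

Run:
```python
from h import *
rows([[.4316,-.3665,.114,4.5]],step=.1)
crop("scene",140,140,200,150,4,"s7",[[.4316,-.3665,.132],[.4316,-.3665,.1]])
```

```text
at [ 0.4304 -0.3666  0.2107] [-1.80e+02 -1.00e-01 -8.55e+01] t 28.55 F [-0.9 -0.5  0.9] op 0.0877
1 rows
[-0.0001, -0.0012, 0.0967, -0.001, -0.001, 0.0]
```

View pics/s7.png

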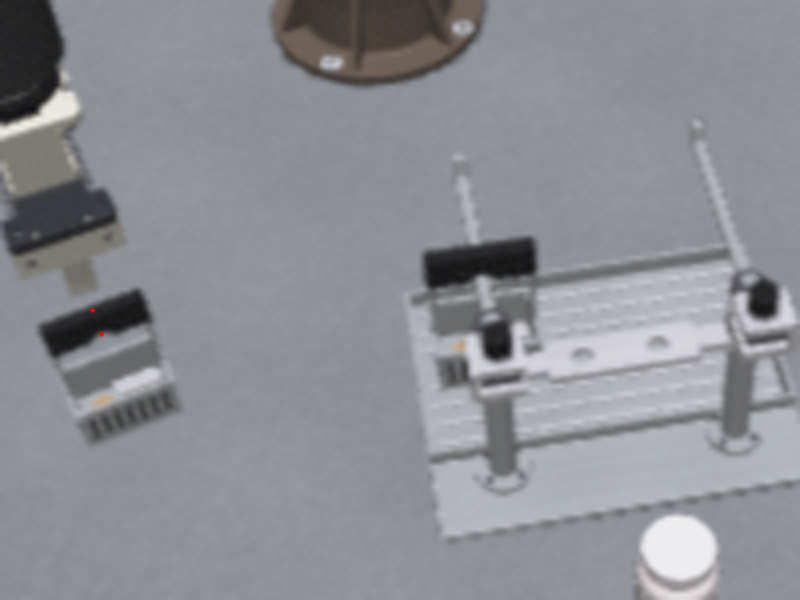

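carry_out(rows=[[0, -0.001, 0.045, 0, 0, 0], [0, -0.001, 0.08, 0, 0, 0], [0, -0.001, 0.097, 0, 0, 0], [0, -0.001, 0.097, 0, 0, 0]])

```text
clock: 29.1
tool_pos: [0.431, -0.366, 0.1128]
orientation: [180.0, 0.0, -85.5]
force: [-0.6, -0.1, 1.5]
opening: 0.088
gripper_force: 0.0
```

carry_out(rows=[[0, 0, 0, 0, 0, 0], [0, 0, 0, 0, 0, 0], [0, 0, 0, 0, 0, 0], [0, 0, 0, 0, 0, 0], [0, 0, 0, 0, 0, 0], [0, 0, 0, 0, 0, 0], [0, 0, 0, 0, 0, 0], [0, 0, 0, 0, 0, 0]], grip=-1)

```text
clock: 30.1
tool_pos: [0.4308, -0.3661, 0.1125]
orientation: [-180.0, 0.0, -85.5]
force: [1.4, 0.0, -2.3]
opening: 0.0136
gripper_force: 29.9
```

Run:
```python
from h import *
rows([[.431,-.3665,.2465,4.5],[.431,-.22,.2465,-4],W(-.14,-.1,.2465)],step=.045,deg=9)
```

```text
at [ 0.4308 -0.3661  0.1125] [-180.     0.   -85.5] t 30.1 F [ 1.4  0.  -2.3] op 0.0136
11 rows
[0.0001, -0.0001, -0.0447, 0.0, 0.0, 0.0]
[0.0002, -0.0001, -0.0893, 0.0, 0.0, 0.0]
[0.0004, -0.0002, -0.134, 0.0, 0.0, -0.001]
[-0.0361, -0.003, -0.134, 0.0, 0.0, 0.037]
[-0.0727, -0.0059, -0.134, 0.0, 0.0, 0.074]
[-0.1092, -0.0087, -0.134, 0.0, 0.0, 0.111]
[-0.1457, -0.0116, -0.134, 0.0, 0.0, 0.148]
[-0.1903, -0.0122, -0.134, 0.0, 0.0, 0.179]
[-0.2349, -0.0128, -0.134, 0.0, 0.0, 0.211]
[-0.2795, -0.0135, -0.134, 0.0, 0.0, 0.242]
[-0.3241, -0.0141, -0.134, 0.0, 0.0, 0.274]
```

carry_out(rows=[[0, 0, -0.02, 0, 0, 0], [0, 0, -0.06, 0, 0, 0], [0, 0, -0.1, 0, 0, 0], [0, 0, -0.134, 0, 0, 0], [-0.036, -0.003, -0.134, 0, 0, 0.037], [-0.073, -0.006, -0.134, 0, 0, 0.074], [-0.109, -0.009, -0.134, 0, 0, 0.111], [-0.146, -0.012, -0.134, 0, 0, 0.148]])

```text
clock: 31.1
tool_pos: [0.4308, -0.2184, 0.2461]
orientation: [180.0, 0.0, -94.1]
force: [1.3, 0.4, -3.2]
opening: 0.0138
gripper_force: 30.0
```

carry_out(rows=[[-0.044, 0.005, 0, 0, 0, 0.031], [-0.088, 0.011, 0, 0, 0, 0.063], [-0.132, 0.017, 0, 0, 0, 0.094], [-0.176, 0.022, 0, 0, 0, 0.126], [-0.176, 0.022, 0, 0, 0, 0.126], [-0.176, 0.022, 0, 0, 0, 0.126]])

```text
clock: 31.85
tool_pos: [0.4214, -0.0425, 0.2463]
orientation: [180.0, -0.0, -101.2]
force: [0.1, -0.5, -3.3]
opening: 0.0139
gripper_force: 30.0
```

Run:
```python
from h import *
rows([W(-.14,-.1,.2465),W(.075-.128,-.1,.2465)],step=.04)
```

```text
at [ 0.4214 -0.0425  0.2463] [ 180.    -0.  -101.2] t 31.85 F [ 0.1 -0.5 -3.3] op 0.0139
4 rows
[-0.0002, 0.0019, -0.0002, 0.001, 0.0, 0.001]
[-0.0002, -0.0271, -0.0002, 0.001, 0.0, 0.001]
[-0.0002, -0.0561, -0.0002, 0.001, 0.0, 0.001]
[-0.0001, -0.0851, -0.0002, 0.001, 0.0, 0.001]
```

carry_out(rows=[[0, -0.02, 0, 0, 0, 0], [0, -0.04, 0, 0, 0, 0], [0, -0.06, 0, 0, 0, 0], [0, -0.076, 0, 0, 0, 0], [0, -0.084, 0, 0, 0, 0], [0, -0.084, 0, 0, 0, 0], [0, -0.084, 0, 0, 0, 0]])

```text
clock: 32.72
tool_pos: [0.5036, -0.0588, 0.2465]
orientation: [180.0, 0.0, -101.2]
force: [-0.5, -0.8, -2.5]
opening: 0.014
gripper_force: 30.0
```

carry_out(rows=[[0, 0, 0.01, 0, 0, 0], [0, 0, 0.02, 0, 0, 0], [0, 0, 0.028, 0, 0, 0], [0, 0, 0.033, 0, 0, 0], [0, 0, 0.036, 0, 0, 0], [0, 0, 0.037, 0, 0, 0], [0, 0, 0.037, 0, 0, 0]])

```text
clock: 33.6
tool_pos: [0.5042, -0.0589, 0.2097]
orientation: [-180.0, 0.0, -101.2]
force: [-0.2, -0.6, -3.1]
opening: 0.0136
gripper_force: 30.0
```

carry_out(rows=[[0, 0, 0.001, 0, 0, 0], [0, 0, 0.002, 0, 0, 0], [0, 0, 0.002, 0, 0, 0]])

```text
clock: 33.98
tool_pos: [0.5048, -0.0589, 0.2087]
orientation: [-179.9, 0.0, -101.2]
force: [-1.4, 0.9, 5.4]
opening: 0.0134
gripper_force: 30.0
```

Seated (upward force 5 N). Release, rise, then head to the left basket.

carry_out(rows=[[0, 0, -0.001, 0, 0, 0], [0, 0, -0.001, 0, 0, 0], [0, 0, -0.001, 0, 0, 0], [0, 0, -0.001, 0, 0, 0], [0, 0, -0.02, 0, 0, 0], [0, 0, -0.05, 0, 0, 0], [0, 0, -0.085, 0, 0, 0], [0, 0, -0.085, 0, 0, 0]], grip=0)

```text
clock: 34.98
tool_pos: [0.5055, -0.0589, 0.2953]
orientation: [-179.7, 0.1, -101.2]
force: [0.3, 0.3, -0.2]
opening: 0.0439
gripper_force: 0.0
```

Run:
```python
from bk import *
barfit([.535,.322,-2.5],85,cams=("scene",))
rows([[.535,.322,.29,-2.5],[.535,.322,.21,-2.5]],step=.06)
```

```text
bar [0.5368 0.3226] yaw -3.34 xor [0.25] mask [4982]
at [ 0.5046 -0.0588  0.2935] [-1.799e+02  1.000e-01 -1.012e+02] t 35.02 F [-0.4  0.8 -0.5] op 0.0441
9 rows
[-0.0542, 0.0063, 0.0005, 0.0, 0.0, -0.022]
[-0.1084, 0.0127, 0.0011, -0.001, 0.0, -0.044]
[-0.1626, 0.019, 0.0016, -0.001, 0.0, -0.065]
[-0.2168, 0.0253, 0.0022, -0.001, 0.001, -0.087]
[-0.271, 0.0317, 0.0027, -0.001, 0.001, -0.109]
[-0.3252, 0.038, 0.0032, -0.002, 0.001, -0.131]
[-0.3794, 0.0443, 0.0038, -0.002, 0.001, -0.152]
[-0.3794, 0.0444, 0.0438, -0.002, 0.001, -0.152]
[-0.3793, 0.0445, 0.0838, -0.002, 0.001, -0.152]
```

carry_out(rows=[[-0.054, 0.006, 0, 0, 0, -0.022], [-0.108, 0.012, 0, 0, 0, -0.044], [-0.163, 0.018, 0, 0, 0, -0.065], [-0.217, 0.024, 0, 0, 0, -0.087], [-0.271, 0.03, 0, 0, 0, -0.109], [-0.325, 0.036, 0, 0, 0, -0.131], [-0.38, 0.043, 0, 0, 0, -0.152], [-0.38, 0.043, 0.04, 0, 0, -0.152]], grip=1)

```text
clock: 36.02
tool_pos: [0.5367, 0.3264, 0.2524]
orientation: [-179.9, 0.1, -92.3]
force: [-0.7, -1.1, -0.4]
opening: 0.0876
gripper_force: 0.0
```

carry_out(rows=[[0, 0, 0.03, 0, 0, 0], [0, 0, 0.04, 0, 0, 0], [0, 0, 0.04, 0, 0, 0], [0, 0, 0.04, 0, 0, 0]])

```text
clock: 36.52
tool_pos: [0.5366, 0.3224, 0.2139]
orientation: [-179.9, 0.1, -92.5]
force: [0.6, 0.1, -0.0]
opening: 0.0875
gripper_force: 0.0
```

Run:
```python
from h import *
rows([[.536,.322,.114,-3]],step=.1)
crop("scene",230,125,180,130,4.4,"s8",[[.536,.322,.132],[.536,.322,.1]])
```

```text
at [0.5366 0.3224 0.2139] [-1.799e+02  1.000e-01 -9.250e+01] t 36.52 F [ 0.6  0.1 -0. ] op 0.0875
1 rows
[0.0006, 0.0007, 0.0999, -0.002, 0.001, 0.008]
```

View pics/s8.png

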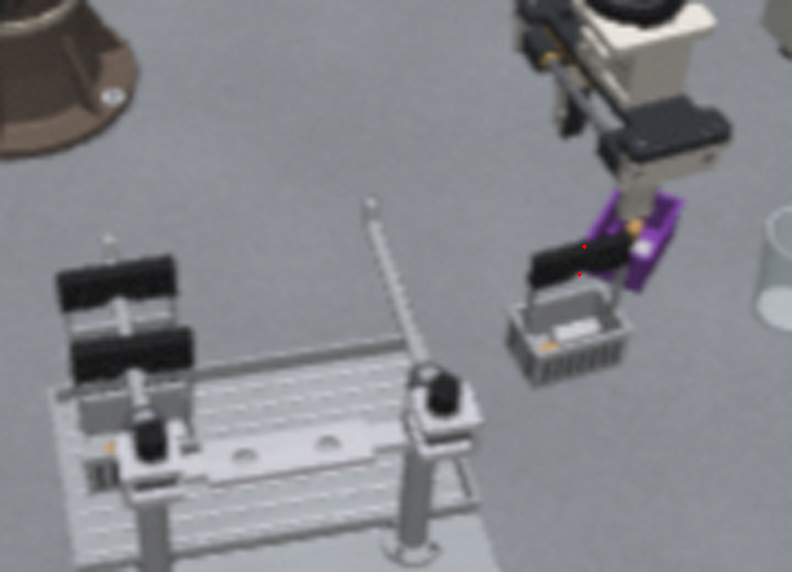

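Run:
```python
from h import *
for P in ([.5366+.05,.3224,.214],[.5366,.3224,.214],[.536,.322,.132],[.536,.366,.132],[.536,.278,.132]): print(P,((proj("scene",[P])[0]-[230,125]+.5)*4.4).round(0))
print(telemetry.get_obs()["tool_pos"])
crop("top",140,180,120,90,5,"t9",[[.536,.322,.132],[.536,.366,.132],[.536,.278,.132],[.536,.322,.1]])
```

```text
[0.5866, 0.3224, 0.214] [634. 213.]
[0.5366, 0.3224, 0.214] [601. 171.]
[0.536, 0.322, 0.132] [585. 247.]
[0.536, 0.366, 0.132] [633. 232.]
[0.536, 0.278, 0.132] [537. 262.]
[0.53655839 0.32246724 0.21406544]
```

View pics/t9.png

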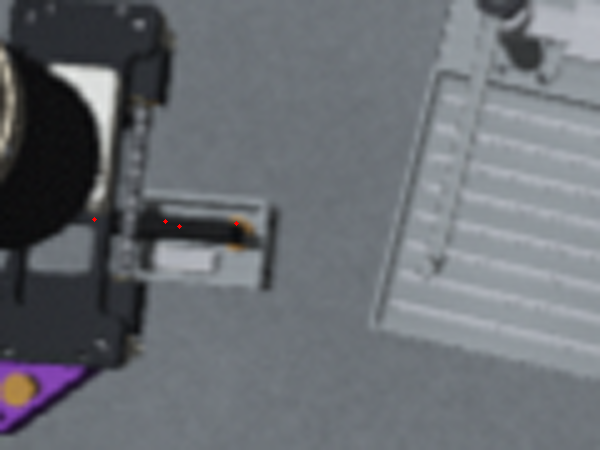

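carry_out(rows=[[0.001, 0.001, 0.045, 0, 0, 0.02], [0.001, 0.001, 0.08, 0, 0, 0.02], [0.001, 0.001, 0.1, 0, 0, 0.02], [0.001, 0.001, 0.1, 0, 0, 0.02]])

```text
clock: 37.12
tool_pos: [0.5345, 0.3207, 0.1118]
orientation: [179.9, -0.1, -93.7]
force: [0.2, 0.0, 1.1]
opening: 0.0879
gripper_force: 0.0
```

carry_out(rows=[[0, 0, 0, 0, 0, 0], [0, 0, 0, 0, 0, 0], [0, 0, 0, 0, 0, 0], [0, 0, 0, 0, 0, 0], [0, 0, 0, 0, 0, 0], [0, 0, 0, 0, 0, 0], [0, 0, 0, 0, 0, 0], [0, 0, 0, 0, 0, 0]], grip=-1)

```text
clock: 38.12
tool_pos: [0.5348, 0.3212, 0.1125]
orientation: [180.0, -0.0, -93.7]
force: [-0.6, 0.6, -2.5]
opening: 0.0137
gripper_force: 30.0
```

Run:
```python
from h import *
rows([[.536,.3215,.2485,-4],W(-.14,.1,.2485)],step=.045,deg=9)
```

```text
at [0.5348 0.3212 0.1125] [180.   -0.  -93.7] t 38.12 F [-0.6  0.6 -2.5] op 0.0137
9 rows
[-0.0001, -0.0003, -0.034, 0.0, 0.0, 0.001]
[-0.0002, -0.0006, -0.068, 0.0, 0.0, 0.003]
[-0.0003, -0.0009, -0.102, 0.0, 0.0, 0.004]
[-0.0004, -0.0011, -0.136, 0.0, 0.0, 0.006]
[0.034, 0.0122, -0.136, 0.0, 0.0, 0.031]
[0.0684, 0.0255, -0.136, 0.0, 0.0, 0.056]
[0.1028, 0.0388, -0.136, 0.0, 0.0, 0.081]
[0.1371, 0.0521, -0.136, 0.0, 0.0, 0.107]
[0.1715, 0.0654, -0.136, 0.0, 0.0, 0.132]
```

carry_out(rows=[[0, 0, -0.03, 0, 0, 0], [0, 0, -0.08, 0, 0, 0], [0, 0, -0.134, 0, 0, 0], [0.034, 0.015, -0.134, 0, 0, 0.03], [0.068, 0.029, -0.134, 0, 0, 0.056], [0.103, 0.042, -0.134, 0, 0, 0.081], [0.137, 0.055, -0.134, 0, 0, 0.107], [0.171, 0.066, -0.134, 0, 0, 0.132]])

```text
clock: 39.12
tool_pos: [0.4571, 0.1536, 0.2462]
orientation: [180.0, -0.0, -101.3]
force: [0.7, 0.5, -1.7]
opening: 0.0138
gripper_force: 30.0
```

carry_out(rows=[[0, 0, 0, 0, 0, 0], [0, 0, 0, 0, 0, 0]])

```text
clock: 39.38
tool_pos: [0.4582, 0.1549, 0.2467]
orientation: [-180.0, 0.0, -101.2]
force: [-0.4, 0.5, -2.0]
opening: 0.0137
gripper_force: 30.0
```

Run:
```python
from h import *
rows([W(-.14,.1,.2465),W(.075-.095,.1,.2465)],step=.03)
```

```text
at [0.4582 0.1549 0.2467] [-180.     0.  -101.2] t 39.38 F [-0.4  0.5 -2. ] op 0.0137
5 rows
[0.0005, -0.0005, 0.0002, 0.0, 0.0, 0.0]
[0.0005, -0.0305, 0.0002, 0.0, 0.0, 0.0]
[0.0005, -0.0605, 0.0002, 0.0, 0.0, 0.0]
[0.0005, -0.0905, 0.0002, 0.0, 0.0, 0.0]
[0.0005, -0.1205, 0.0002, 0.0, 0.0, 0.0]
```

carry_out(rows=[[0.001, -0.025, 0, 0, 0, 0], [0.001, -0.05, 0, 0, 0, 0], [0.001, -0.08, 0, 0, 0, 0], [0.001, -0.105, 0, 0, 0, 0], [0.001, -0.12, 0, 0, 0, 0], [0.001, -0.12, 0, 0, 0, 0], [0.001, -0.12, 0, 0, 0, 0]])

```text
clock: 40.25
tool_pos: [0.5751, 0.1307, 0.2463]
orientation: [180.0, -0.0, -101.2]
force: [-0.5, -0.7, -2.1]
opening: 0.0136
gripper_force: 30.0
```

carry_out(rows=[[0, 0, 0.01, 0, 0, 0], [0, 0, 0.02, 0, 0, 0], [0, 0, 0.028, 0, 0, 0], [0, 0, 0.033, 0, 0, 0], [0, 0, 0.036, 0, 0, 0], [0, 0, 0.038, 0, 0, 0], [0, 0, 0.038, 0, 0, 0]])

```text
clock: 41.12
tool_pos: [0.576, 0.1302, 0.2093]
orientation: [-179.9, 0.0, -101.2]
force: [-1.6, -1.7, 2.3]
opening: 0.0137
gripper_force: 30.0
```

Seated. Release, rise, and back away to check.

carry_out(rows=[[0, 0, 0, 0, 0, 0], [0, 0, 0, 0, 0, 0], [0, 0, 0, 0, 0, 0], [0, 0, 0, 0, 0, 0], [0, 0, -0.02, 0, 0, 0], [0, 0, -0.05, 0, 0, 0], [0, 0, -0.1, 0, 0, 0], [0, 0.05, -0.13, 0, 0, 0]], grip=0)

```text
clock: 42.12
tool_pos: [0.5281, 0.1403, 0.3397]
orientation: [-179.9, -0.0, -101.3]
force: [-0.8, 1.6, 0.1]
opening: 0.0437
gripper_force: 0.0
```

carry_out(rows=[[-0.05, 0.02, 0, 0, 0, 0], [-0.1, 0.04, 0, 0, 0, 0], [-0.15, 0.04, 0, 0, 0, 0], [-0.15, 0.04, 0, 0, 0, 0], [-0.15, 0.04, 0, 0, 0, 0], [-0.15, 0.04, 0, 0, 0, 0], [-0.15, 0.04, 0, 0, 0, 0], [-0.15, 0.04, 0, 0, 0, 0]])

```text
clock: 43.12
tool_pos: [0.5166, 0.2945, 0.3389]
orientation: [-180.0, 0.0, -101.3]
force: [0.2, 0.8, -1.0]
opening: 0.0437
gripper_force: 0.0
```

Run:
```python
from h import *
crop("scene",140,100,260,190,3,"s9")
```

```text
(no output)
```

View pics/s9.png

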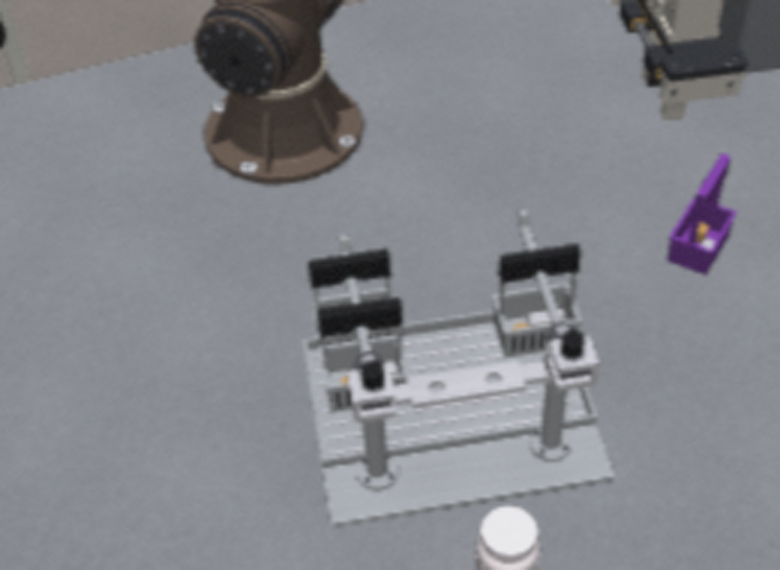

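```bash
python3 -c "
from plant import workorder; print(workorder.close_job())"
```

```text
the job is handed in; nothing more can be done
None
```

The job is handed in. Both hooks are against their stops with their pins home, and all three baskets found hang over the tray: two on the right hook, one on the left.

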